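# Cap a sample vessel for venting

## Robot

A 7-joint arm with a two-finger parallel gripper is mounted at the origin on a cart in front of the work surface, level with it; the furniture and walls round the work are solid. World frame = base frame: x ahead of the robot, y to its left, z up, the work surface at z = 0. Lengths are in mm, angles in rad, forces in N, time in s.
With the tool pointing down it reaches from about 400 to 875 mm from the base axis. Payload 4.4 kg.
Tool frame: the origin (TCP) lies at the very end of the fingers, on their centre line; the grasp point (between the pads) lies 19 mm behind it (ctrl.grasp_offset is the distance from the TCP to the grasp point, in mm); z points along the fingers, y is the line along which they close (so a half turn about z gives the same grasp; the last joint's range is limited). The gripper opens to 85 mm and grips with 20 to 120 N. Pads are 22 mm wide; open, the fingers measure 114 mm over their backs; the gripper's body (76 mm by 85 mm) begins 54 mm behind the grasp point. The pads swing forward as they close: fully open they stand 13 mm farther back than shut.
Start: joints at [1.035, 0.628, 0.038, 1.517, -0.027, 0.996, -0.02], TCP at [294.288, -579.579, 231.313] pointing down, gripper open.
Joint ranges: [-3.06, 3.06], [-0.37, 2.12], [-1.25, 1.32], [0.18, 2.47], [-1.1, 4.24], [0.23, 1.98], [-2.94, 2.94]. Speed limits (rad/s): [2.57, 2.57, 3.14, 3.14, 3.14, 3.14, 3.14].

## Interface

Orientations are given as [roll, pitch, yaw] about the fixed x, y, z axes, in that order (R = Rz(yaw) Ry(pitch) Rx(roll)).
In Python, from cell import status, cams, ctrl gives the robot as it stands.
- The arm moves only by the tool move_arm, never from a script. Its argument "plan" is a list of rows, each a list of 3 entries, a list of its own where there are three numbers: the shift along the world's x, y, z in mm, then the turn, a rotation vector about the world's x, y, z in degrees, then the opening, from 0 (shut) to 1 (fully open). In form: [[[x, y, z], [wx, wy, wz], gripper], ...]. A call has 1 to 10 rows; each row shifts and turns the commanded pose from where the row before left it; what a row does not reach is not made up. A row lasts 1/8 s, in which the tool goes at most 62.5 mm and 10.7 degrees, less where a joint would pass 70% of its speed; a pose out of reach is approached as far as the arm can. A call with a gripper value outside its range is refused whole. The fingers move at their own pace and stop on an object; the grip force is fixed at half the most. Time passes only in rows, so rows that do not move let the fingers close. It gives the time, the measured TCP pose, the force, the opening and the grip force at its end, in the units of the state.
- status.read_state(): the state, without advancing time (a new reading comes with each control period).
- cams.get_image(name): name is "scene" or "top" or "wrist"; returns the picture (480x640x3 uint8, blue, green, red); there is no depth.
- cams.camera_params(name): a dict with "K" (3x3 intrinsics, pixels), "pose" (4x4, takes a point from camera to world coordinates); the wrist camera has in their place "tool_from_camera" (4x4, takes a point from camera to tool coordinates, whose origin is the TCP and whose axes are the flange's). Camera axes: x right, y down, z forward; pixel columns grow to the right and rows downward; lengths in mm; the calibration is good to about 2 mm. A picture is of the moment at which its call begins: read the wrist's pose just before it. camera_params takes no time and is no camera call.
- ctrl.finish_job(): hands the job in; it is judged then, once.
The state is a dict: "clock": time; "qpos": joint angles; "qd": joint speeds; "tau": joint torques, N m; "eef_pos": TCP position; "tool_rot": TCP orientation; "force": force on the tool from outside, world axes, zero at the start; "torque": the same for the moment, N m; "width": finger opening in mm; "gripper_force": force on a finger pad.
Only numpy, scipy, OpenCV 4.12 (cv2) and the standard library are available. Lean on these libraries where they do the work, as an engineer would, in place of code of your own. Each camera call takes 0.05 s, during which the arm holds its last target. There are 200 camera calls.

## Task

Of the two vessels standing in holders, close the one whose cap still sits high on its neck: press that cap straight down until its plug is fully in, screw it on clockwise until it bottoms out, then back it off a quarter turn so that the vessel can vent. Finish while still gripping the cap there; do not let go. Leave the other vessel's tight cap and everything else on the bench as they are.

Things in the scene. Friction and masses are not known exactly. Their poses are not given: they have to be found in the camera images.
- open_cap_centre (a point): centre (half-way up) of the cap to be screwed on: grey ribbed upright cylinder, 44 mm in diameter, 28 mm high, flat top with one low radial ridge (3 mm). At the start 0.128 to 0.132 m above the bench, at least 13 mm higher than the other cap, neck visible beneath it; 0.115 m when fully home. z axis up. The cap is captive: it cannot come off.
- open_plug (a joint): how far the cap's seal plug is pressed down into the neck, m: 0 = standing up, 0.010 = fully in (hard stop). Starts at 0 to 0.002. It takes about 10 N straight down, on the cap's top or with the cap gripped, and stays where it is left.
- open_cap (a joint): turn of that cap on its thread, rad: grows clockwise seen from above (screwing on), lowering the cap 1.59 mm per rad (10 mm a turn); 4.0 = bottomed out (hard stop); starts at 0 to 0.8. Turns with about 0.12 N m, stays where left. Bottomed out, the ridge on its top points along the holder's -x, towards its clamp screw; a quarter turn back from the stop reads 2.43.
- open_holder: fixed aluminium puck that holds the vessel, 68 mm in diameter, 34 mm high, a clamp screw on its -x side reaching 46 mm from the axis at 21 mm height; origin on the bench on the vessel's vertical axis. The white vessel in it cannot turn: 38 mm in diameter (41 mm rim at 82 to 86 mm), narrowing to a 30 mm neck above 96 mm height.
- shut_cap_centre (a point): centre of the other vessel's cap, same shape and size, already screwed fully home and to be left alone; 0.115 m above the bench
- shut_cap (a joint): turn of the other vessel's cap, rad: 0 = fully home (as it starts), negative = unscrewed
- shut_holder: the fixed holder of the other vessel, same as the first; origin on the bench on its axis
- spare_bottle: white plastic sample bottle, upright, 48 mm across, 112 mm tall; a bystander; origin at the centre of its underside
- bottle_cap: small loose white ribbed bottle cap, 23 mm across, 17 mm high, lying on the bench; a bystander (it belongs to the sample bottle, not to the vessels); origin at its underside
- tape_roll: roll of tan tape lying flat, 68 mm across, 19 mm high; a bystander; origin at its underside
- lab_timer: flat white timer with three buttons, 58 x 66 x 20 mm; a bystander; origin at its underside
- marker_pen: dark marker pen lying down, 128 mm long, 15 mm thick; a bystander; origin at its underside
- forceps: steel forceps lying down, 122 mm long; a bystander; origin at its underside

How it is judged:
By the outcome, as a careful person would: the job done as asked, in the order asked, and still so for the second after the job is handed in, while the arm keeps its last pose, push and grip.
It also fails if it takes over 54 s, if anything falls off the work surface, if the arm or the gripper's body presses on something with over 40 N, if the wrist force passes 120 N, or if a joint passes its speed limit or range.

## Working session

There is one attempt and no reset: what is moved stays moved. The work goes in short steps, Python scripts to look and compute and a tool call to move; the robot and the scene stay as the last step left them, time stands still between calls to the robot, and variables do not carry over. Pictures are saved under pics/ and viewed, at most 10 in all, crops included, and the job is handed in when it is done.

Besides the shell and the picture viewer there is one more tool, called by a JSON object that holds its "method" and its "body", one argument or row to a line. move_arm: Moves the arm, as the interface text tells. Its arguments: {"type":"object","properties":{"plan":{"type":"array","items":{"type":"array"}}},"required":["plan"]}

```bash
mkdir -p pics; cat > h.py <<'E'
import cv2, numpy as np
from cell import status, cams, ctrl
from scipy.spatial.transform import Rotation as R
def ray(name,u,v,z,st=None):
    p=cams.camera_params(name);K=np.array(p["K"])
    if "pose" in p: T=np.array(p["pose"])
    else:
        W=np.eye(4);W[:3,:3]=R.from_euler('xyz',st["tool_rot"]).as_matrix();W[:3,3]=st["eef_pos"]
        T=W@np.array(p["tool_from_camera"])
    d=T[:3,:3]@np.linalg.solve(K,[u,v,1]);o=T[:3,3]
    return o+d*(z-o[2])/d[2]
E
python3 - <<'E'
from h import *
a=cams.get_image("scene");b=cams.get_image("top")
cv2.imwrite("pics/scene.png",a);cv2.imwrite("pics/top.png",b)
s=status.read_state();print(s)
for n in("scene","top"):print(cams.camera_params(n))
E
```

```text
{'clock': 0.1, 'qpos': array([ 1.03518061,  0.62928882,  0.0384399 ,  1.51828032, -0.02698709,
        0.99632596, -0.02003996]), 'qd': array([ 5.04483164e-04, -9.34310277e-04, -4.47541047e-04, -1.52701963e-03,
        1.10309369e-03,  2.81397516e-05, -5.28733508e-05]), 'tau': array([ 2.51920326e-03, -5.64537048e+01,  1.23043556e+00, -1.93974048e+01,
        1.13019190e-02,  5.46127048e-03, -2.72267056e-05]), 'eef_pos': array([ 294.03241837, -579.04334631,  230.45423594]), 'tool_rot': array([-3.13980832e+00,  2.85811957e-05,  4.69786453e-01]), 'force': array([ 0.19900771, -0.17505389, -0.23490912]), 'torque': array([-0.02229902, -0.00877089,  0.00909685]), 'gripper_force': 0.0, 'width': 85.29860009062565}
{'K': array([[460.44173571,   0.        , 317.65341613],
       [  0.        , 460.44173571, 241.24248303],
       [  0.        ,   0.        ,   1.        ]]), 'pose': array([[ 4.90996035e-01, -4.80241952e-01,  7.26835993e-01,
        -1.65771577e+02],
       [-8.71149288e-01, -2.66192802e-01,  4.12601878e-01,
        -5.82435654e+02],
       [-4.67022193e-03, -8.35768545e-01, -5.49062045e-01,
         6.08507324e+02],
       [ 0.00000000e+00,  0.00000000e+00,  0.00000000e+00,
         1.00000000e+00]])}
{'K': array([[465.57870934,   0.        , 315.72221475],
       [  0.        , 465.57870934, 235.84234006],
       [  0.        ,   0.        ,   1.        ]]), 'pose': array([[-1.01600222e-02, -9.96116110e-01,  8.74612499e-02,
         3.91298741e+02],
       [-9.99885880e-01,  9.14250228e-03, -1.20266851e-02,
        -1.74634620e+02],
       [ 1.11803601e-02, -8.75734602e-02, -9.96095321e-01,
         1.16231886e+03],
       [ 0.00000000e+00,  0.00000000e+00,  0.00000000e+00,
         1.00000000e+00]])}
```

View pics/scene.png

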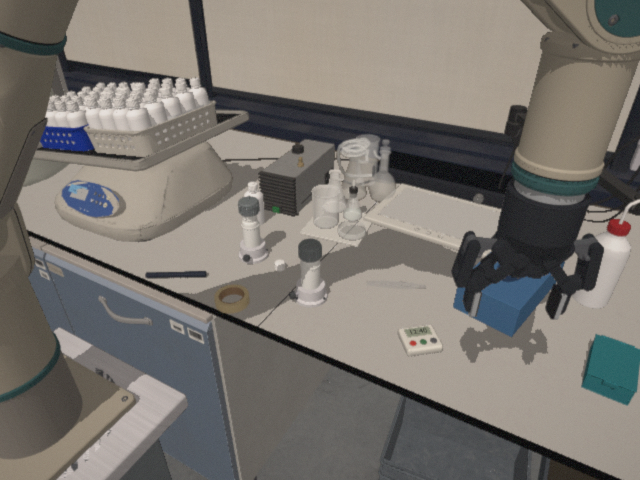

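View pics/top.png

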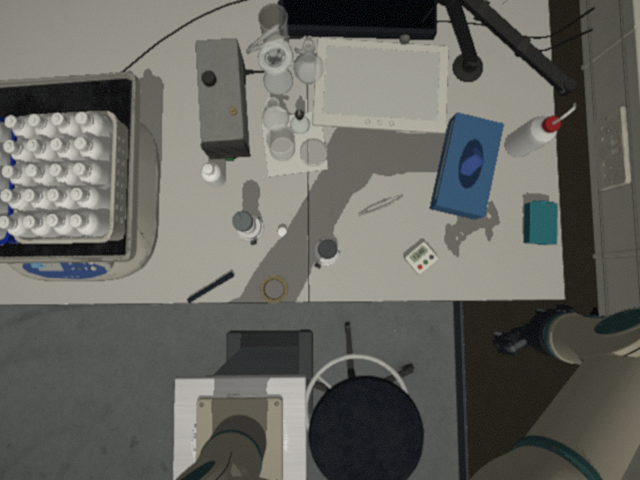

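The vessels are at scene (250,230) / top (245,225), call it A, and at scene (311,270) / top (326,252), call it B. I'll measure both from enlarged crops.

```bash
python3 - <<'E'
from h import *
a=cv2.imread("pics/scene.png");b=cv2.imread("pics/top.png")
c=[cv2.resize(x,(400,600),interpolation=cv2.INTER_CUBIC) for x in (a[185:275,230:290],a[230:320,285:345])]
cv2.imwrite("pics/c1.png",np.hstack(c))
c=[cv2.resize(x,(400,400),interpolation=cv2.INTER_CUBIC) for x in (b[200:250,222:272],b[227:277,301:351])]
cv2.imwrite("pics/c2.png",np.hstack(c))
for n,u,v in(("A",242,219),("B",326,246)):
  print(n,"top",[ray("top",u,v,z).round() for z in(129,145)])
for n,u,v in(("A",248,203),("B",311,245)):
  print(n,"scene",[ray("scene",u,v,z).round() for z in(129,145)])
E
```

```text
A top [array([521., -23., 129.]), array([519., -25., 145.])]
B top [array([ 459., -210.,  129.]), array([ 458., -209.,  145.])]
A scene [array([527., -15., 129.]), array([504., -34., 145.])]
B scene [array([ 452., -217.,  129.]), array([ 431., -230.,  145.])]
```

View pics/c1.png

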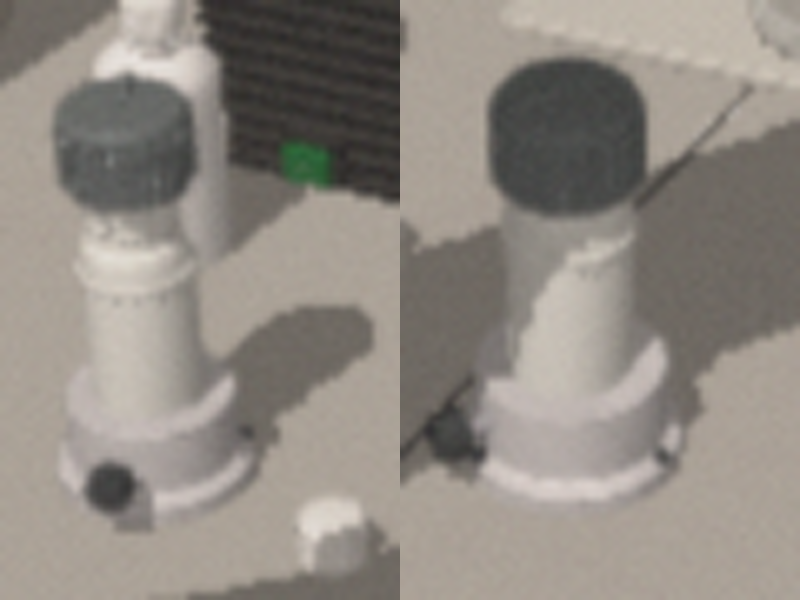

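View pics/c2.png

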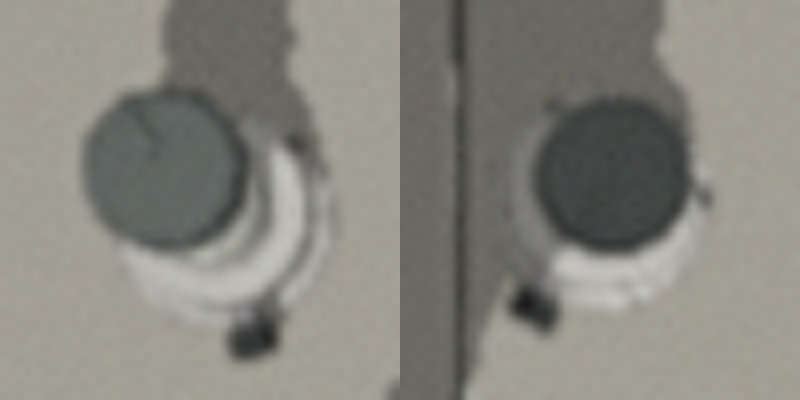

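A (scene (248,203)) shows neck under its cap, so it is the open vessel. B's cap sits low. In the top view A's ridge points up-left from the cap centre.

```bash
python3 - <<'E'
from h import *
b=cv2.imread("pics/top.png");a=cv2.imread("pics/scene.png")
g=b[200:250,222:272].astype(int).max(2)
m=((b[200:250,222:272].astype(int).max(2)<125)&(b[200:250,222:272].astype(int).max(2)>90)).astype(np.uint8)
f=lambda cx,cy,ox,oy,s:(ox+(cx+.5)/s-.5,oy+(cy+.5)/s-.5)
u,v=f(165,168,222,200,8);print("A cap top",ray("top",u,v,144))
c=ray("top",u,v,144)
s=ray("top",*f(254,340,222,200,8),21);print("screw",s,"yaw",np.degrees(np.arctan2(*(s-c)[1::-1])),np.linalg.norm((s-c)[:2]))
r0=ray("top",*f(155,155,222,200,8),145);r1=ray("top",*f(133,108,222,200,8),145)
print("ridge yaw",np.degrees(np.arctan2(*(r1-r0)[1::-1])))
u,v=f(125,108,230,185,600/90);print("scene A",[ray("scene",u,v,z).round(1) for z in(141,144)])
u,v=f(612-400,172,301,227,8);print("B",ray("top",u,v,129))
print("bottle",ray("top",211,168,112),"bcap",ray("top",282,230,17))
E
```

```text
A cap top [515.91138122 -25.62260252 144.        ]
screw [477.59209743 -35.07539303  21.        ] yaw -166.14266115496616 39.467996639447826
ridge yaw 24.98192801982985
scene A [array([518.5, -24.1, 141. ]), array([514.1, -27.7, 144. ])]
B [ 454.52070259 -212.05042749  129.        ]
bottle [641.55656012  50.74390546 112.        ] bcap [ 507.11458264 -105.30280623   17.        ]
```

{"method": "move_arm", "body": {
  "plan": [
    [[20, 50, 0], [0, 0, 10], 1],
    [[20, 50, 0], [0, 0, 10], 1],
    [[20, 50, 0], [0, 0, 10], 1],
    [[20, 50, 0], [0, 0, 10], 1],
    [[20, 50, 0], [0, 0, 10], 1],
    [[20, 50, 0], [0, 0, 10], 1],
    [[20, 50, 0], [0, 0, 10], 1],
    [[20, 50, 0], [0, 0, 10], 1]
  ]
}}

```text
clock: 1.1
eef_pos: [454.6, -178.0, 231.2]
tool_rot: [-3.141, 0.0, 1.872]
force: [1.7, -0.2, 0.9]
width: 85.5
gripper_force: 0.0
```

```bash
python3 - <<'E'
from h import *
s=status.read_state();print(s["clock"],s["qpos"].round(2),s["eef_pos"],s["tool_rot"])
E
```

```text
1.1 [ 0.59  0.42 -0.38  1.95  0.21  0.81  0.39] [ 454.55363132 -178.00578266  231.23496944] [-3.14147344e+00  6.23299238e-06  1.87152740e+00]
```

{"method": "move_arm", "body": {
  "plan": [
    [[20, 50, 5], [0, 0, 0], 1],
    [[20, 50, 5], [0, 0, 0], 1],
    [[20, 50, 5], [0, 0, 0], 1],
    [[0, 0, 0], [0, 0, 0], 1]
  ]
}}

```text
clock: 1.6
eef_pos: [515.7, -24.0, 246.7]
tool_rot: [3.139, -0.002, 1.875]
force: [-0.6, 0.1, 0.5]
width: 85.5
gripper_force: 0.0
```

```bash
python3 - <<'E'
from h import *
s=status.read_state();print(s["clock"],s["qpos"].round(2),s["eef_pos"],s["tool_rot"])
E
```

```text
1.6 [ 0.28  0.44 -0.4   1.86  0.21  0.88  0.08] [515.74313931 -23.99149444 246.71615666] [ 3.13875475e+00 -2.33579314e-03  1.87450739e+00]
```

{"method": "move_arm", "body": {
  "plan": [
    [[0, 0, 0], [0, 0, 10], 1],
    [[0, 0, 0], [0, 0, 10], 1],
    [[0, 0, 0], [0, 0, 10], 1],
    [[0, 0, 0], [0, 0, 0], 1]
  ]
}}

```text
clock: 2.1
eef_pos: [513.7, -30.7, 245.9]
tool_rot: [-3.141, -0.001, 2.386]
force: [0.4, -0.3, -1.2]
width: 85.1
gripper_force: 0.0
```

```bash
python3 - <<'E'
from h import *
s=status.read_state();print(s["clock"],s["qpos"].round(2),s["eef_pos"],s["tool_rot"])
cv2.imwrite("pics/w1.png",cams.get_image("wrist"))
E
```

```text
2.1 [ 0.38  0.46 -0.54  1.86  0.29  0.9   0.52] [513.73040792 -30.72403144 245.863857  ] [-3.14074162e+00 -8.16343381e-04  2.38640248e+00]
```

View pics/w1.png

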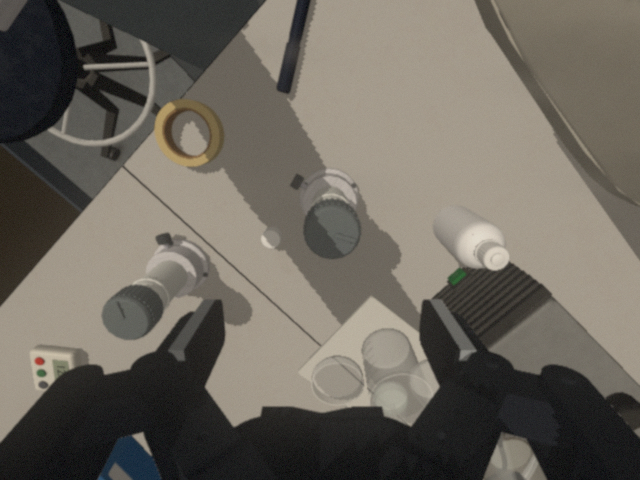

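The wrist view shows the open cap's top at about (332,228), with the clamp screw at (297,181) and the ridge pointing lower right. The shut cap is at (133,312).

```bash
python3 - <<'E'
from h import *
s=status.read_state()
im=cv2.imread("pics/w1.png");hsv=cv2.cvtColor(im,cv2.COLOR_BGR2HSV)
sub=im[190:265,295:370].astype(int)
m=((sub.max(2)<110)&(sub[...,0]>=sub[...,2]-2)&(sub.max(2)>60)).astype(np.uint8)
cs,_=cv2.findContours(m,0,1);c=max(cs,key=cv2.contourArea);print(cv2.boundingRect(c),cv2.minEnclosingCircle(c))
for z in(143,):
  for u,v in((332,228),(305,228),(360,228)):print(ray("wrist",u,v,z,s).round(1))
a=ray("wrist",340,233,146,s);b=ray("wrist",358,246,146,s);print("ridge",np.degrees(np.arctan2(*(b-a)[1::-1])))
k=ray("wrist",297,181,21,s);print("screw",k)
E
```

```text
(17, 40, 8, 6) ((20.5, 42.5), 4.301262855529785)
[513.8 -21.3 143. ]
[499.8 -36.3 143. ]
[528.4  -5.8 143. ]
ridge 9.984928010397185
screw [477.01910699 -34.62060358  21.        ]
```

{"method": "move_arm", "body": {
  "plan": [
    [[0, 0, 0], [0, 0, 10], 1],
    [[0, 0, 0], [0, 0, 10], 1],
    [[0, 0, 0], [0, 0, 10], 1],
    [[0, 0, 0], [0, 0, 10], 1],
    [[0, 0, 0], [0, 0, 10], 1],
    [[0, 0, 0], [0, 0, 10], 1],
    [[0, 0, 0], [0, 0, 10], 1],
    [[0, 0, 0], [0, 0, 10], 1],
    [[0, 0, 0], [0, 0, 10], 1],
    [[0, 0, 0], [0, 0, 0], 1]
  ]
}}

```text
clock: 3.4
eef_pos: [514.0, -30.0, 245.9]
tool_rot: [3.141, -0.001, -2.327]
force: [0.4, 0.7, -0.5]
width: 85.3
gripper_force: 0.0
```

```bash
python3 - <<'E'
from h import *
s=status.read_state();print(s["clock"],s["qpos"].round(2),s["eef_pos"],s["tool_rot"])
cv2.imwrite("pics/w2.png",cams.get_image("wrist"))
E
```

```text
3.4 [ 0.64  0.57 -0.97  1.85  0.55  1.01  1.82] [514.02025833 -30.03769861 245.91772147] [ 3.14074883e+00 -5.25571010e-04 -2.32732683e+00]
```

View pics/w2.png

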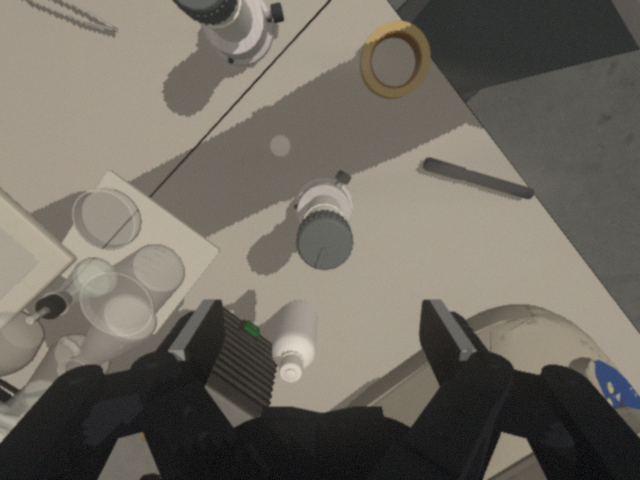

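Second wrist view: cap top centre at about (325,240), ridge from (324,248) to (317,265), clamp screw at (343,177).

```bash
python3 - <<'E'
from h import *
s=status.read_state()
for u,v in((325,240),(297,240),(353,240),(325,212),(325,268)):print(ray("wrist",u,v,143,s).round(1))
a=ray("wrist",324,248,146,s);b=ray("wrist",317,265,146,s);print("ridge",np.degrees(np.arctan2(*(b-a)[1::-1])),a,b)
print("screw",ray("wrist",343,177,21,s))
E
```

```text
[513.7 -26.3 143. ]
[529.4 -41.1 143. ]
[498.1 -11.5 143. ]
[498.6 -42.4 143. ]
[529.7  -9.3 143. ]
ridge 25.53481954562366 [518.03053307 -22.85123669 146.        ] [531.59962727 -16.36898562 146.        ]
screw [476.94319355 -34.93152436  21.        ]
```

{"method": "move_arm", "body": {
  "plan": [
    [[1, 5, -30], [0, 0, 0], 1],
    [[0, 0, -35], [0, 0, 0], 1],
    [[0, 0, -30], [0, 0, 0], 1],
    [[0, 0, -20], [0, 0, 0], 1],
    [[0, 0, -18], [0, 0, 0], 1],
    [[0, 0, 0], [0, 0, 0], 1],
    [[0, 0, 0], [0, 0, 0], 1]
  ]
}}

```text
clock: 4.32
eef_pos: [515.8, -24.4, 113.9]
tool_rot: [-3.141, 0.001, -2.324]
force: [-0.5, 0.4, 1.0]
width: 85.5
gripper_force: 0.0
```

```bash
python3 - <<'E'
from h import *
cv2.imwrite("pics/w3.png",cams.get_image("wrist"))
s=status.read_state();print(s)
E
```

```text
{'clock': 4.375, 'qpos': array([ 0.50379745,  0.73826184, -0.7967091 ,  1.98297916,  0.7786631 ,
        0.75522603,  1.62290829]), 'qd': array([ 4.17696119e-03, -2.59430558e-03, -2.47368567e-03,  4.42020327e-05,
        2.49230192e-03, -2.80812721e-04,  1.07790399e-03]), 'tau': array([-6.86551980e-02, -4.72856212e+01, -9.49150980e+00, -1.11739898e+01,
        6.08557122e-03,  9.50404006e-03, -5.79558444e-03]), 'eef_pos': array([515.95456838, -24.42089868, 114.08597782]), 'tool_rot': array([-3.14051679e+00,  1.02376196e-03, -2.32344545e+00]), 'force': array([ 0.99139505, -0.24921683,  0.22785643]), 'torque': array([-0.023585  ,  0.04693615, -0.00041653]), 'gripper_force': 0.0, 'width': 85.42944769355763}
```

View pics/w3.png

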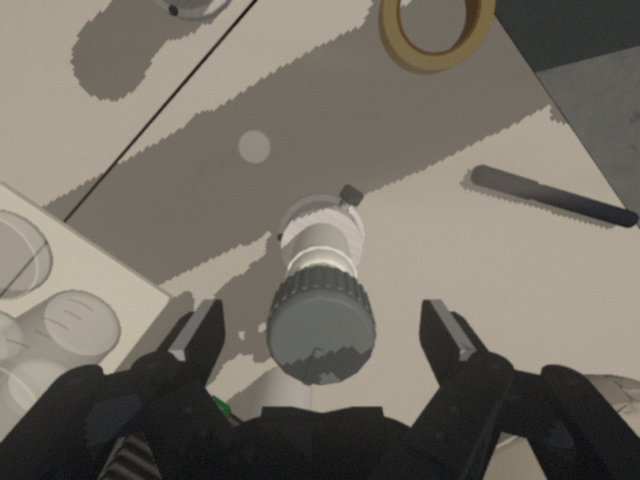

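Cap top centre is at about (322,336), centred between the fingers (inner edges 223 and 421). Closing the gripper.

```bash
python3 - <<'E'
from h import *
s=status.read_state()
for u,v in((322,336),(268,336),(376,336)):print(ray("wrist",u,v,143,s).round(1))
E
```

```text
[514.9 -25.3 143. ]
[530.4 -39.9 143. ]
[499.3 -10.8 143. ]
```

{"method": "move_arm", "body": {
  "plan": [
    [[0, 0, -2], [0, 0, 0], 1],
    [[0, 0, 0], [0, 0, 0], 0],
    [[0, 0, 0], [0, 0, 0], 0],
    [[0, 0, 0], [0, 0, 0], 0],
    [[0, 0, 0], [0, 0, 0], 0],
    [[0, 0, 0], [0, 0, 0], 0],
    [[0, 0, 0], [0, 0, 0], 0],
    [[0, 0, 0], [0, 0, 0], 0]
  ]
}}

```text
clock: 5.38
eef_pos: [515.8, -25.1, 111.7]
tool_rot: [-3.14, 0.0, -2.323]
force: [1.2, -2.1, 5.8]
width: 42.6
gripper_force: 60.2
```

{"method": "move_arm", "body": {
  "plan": [
    [[0, 0, -1], [0, 0, 0], 0],
    [[0, 0, -1], [0, 0, 0], 0],
    [[0, 0, -1], [0, 0, 0], 0],
    [[0, 0, -1], [0, 0, 0], 0],
    [[0, 0, -1], [0, 0, 0], 0],
    [[0, 0, -1], [0, 0, 0], 0],
    [[0, 0, 0], [0, 0, 0], 0]
  ]
}}

```text
clock: 6.25
eef_pos: [515.9, -25.0, 106.0]
tool_rot: [-3.14, 0.0, -2.323]
force: [-0.0, -3.0, 9.1]
width: 42.7
gripper_force: 60.3
```

{"method": "move_arm", "body": {
  "plan": [
    [[0, 0, -1], [0, 0, 0], 0],
    [[0, 0, -1], [0, 0, 0], 0],
    [[0, 0, -1], [0, 0, 0], 0],
    [[0, 0, 0], [0, 0, 0], 0]
  ]
}}

```text
clock: 6.75
eef_pos: [515.9, -25.1, 103.0]
tool_rot: [-3.14, -0.0, -2.323]
force: [-0.2, -2.5, 8.5]
width: 43.0
gripper_force: 60.3
```

{"method": "move_arm", "body": {
  "plan": [
    [[0, 0, -1], [0, 0, 0], 0],
    [[0, 0, 0], [0, 0, 0], 0]
  ]
}}

```text
clock: 7.0
eef_pos: [515.9, -25.0, 102.5]
tool_rot: [-3.14, -0.0, -2.323]
force: [-2.1, -2.8, 12.8]
width: 42.6
gripper_force: 60.9
```

{"method": "move_arm", "body": {
  "plan": [
    [[0, 0, -1], [0, 0, 0], 0],
    [[0, 0, 0], [0, 0, 0], 0]
  ]
}}

```text
clock: 7.25
eef_pos: [515.9, -25.0, 102.2]
tool_rot: [-3.139, -0.0, -2.323]
force: [-2.8, -3.7, 19.9]
width: 42.8
gripper_force: 61.5
```

{"method": "move_arm", "body": {
  "plan": [
    [[0, 0, -1.5], [0, 0, 0], 0],
    [[0, 0, 0], [0, 0, 0], 0],
    [[0, 0, 0], [0, 0, 0], 0]
  ]
}}

```text
clock: 7.62
eef_pos: [516.0, -25.0, 101.7]
tool_rot: [-3.138, -0.001, -2.323]
force: [-5.2, -4.5, 30.0]
width: 42.7
gripper_force: 62.7
```

The force climbs steeply with almost no travel, so the plug is on its hard stop. I'll relieve most of the push, then screw clockwise.

{"method": "move_arm", "body": {
  "plan": [
    [[0, 0, 2], [0, 0, 0], 0],
    [[0, 0, -0.2], [0, 0, -8], 0],
    [[0, 0, -0.2], [0, 0, -8], 0],
    [[0, 0, -0.2], [0, 0, -8], 0],
    [[0, 0, -0.2], [0, 0, -8], 0],
    [[0, 0, -0.2], [0, 0, -8], 0],
    [[0, 0, 0], [0, 0, 0], 0]
  ]
}}

```text
clock: 8.5
eef_pos: [515.3, -23.8, 101.2]
tool_rot: [-3.141, 0.001, -3.022]
force: [-2.9, 0.1, 15.5]
width: 43.2
gripper_force: 61.1
```

```bash
cat > r.py <<'E'
from h import *
s=status.read_state();print(s["clock"],s["qpos"].round(2),s["eef_pos"].round(1),s["tool_rot"].round(3),s["force"].round(1),s["torque"].round(2),s["width"])
E
python3 r.py
```

```text
8.5 [ 0.38  0.7  -0.59  2.    0.65  0.64  1.05] [515.3 -23.8 101.2] [-3.141e+00  1.000e-03 -3.022e+00] [-2.9  0.1 15.5] [-0.03  0.73 -0.12] 43.212865264840175
```

{"method": "move_arm", "body": {
  "plan": [
    [[0, 0, -0.25], [0, 0, -9], 0],
    [[0, 0, -0.25], [0, 0, -9], 0],
    [[0, 0, -0.25], [0, 0, -9], 0],
    [[0, 0, -0.25], [0, 0, -9], 0],
    [[0, 0, -0.25], [0, 0, -9], 0],
    [[0, 0, -0.25], [0, 0, -9], 0],
    [[0, 0, -0.25], [0, 0, -9], 0],
    [[0, 0, -0.25], [0, 0, -9], 0],
    [[0, 0, 0], [0, 0, 0], 0]
  ]
}}

```text
clock: 9.62
eef_pos: [516.6, -21.6, 99.3]
tool_rot: [3.137, -0.001, 2.006]
force: [-2.0, 4.2, 14.1]
width: 42.7
gripper_force: 61.0
```

```bash
python3 r.py; python3 - <<'E'
from h import *
im=cams.get_image("wrist")
cv2.imwrite("pics/w4.png",im)
E
```

```text
9.625 [ 0.16  0.65 -0.25  2.    0.3   0.52  0.13] [516.6 -21.6  99.3] [ 3.137e+00 -1.000e-03  2.006e+00] [-2.   4.2 14.1] [ 0.89  0.36 -0.19] 42.67267655523583
```

View pics/w4.png

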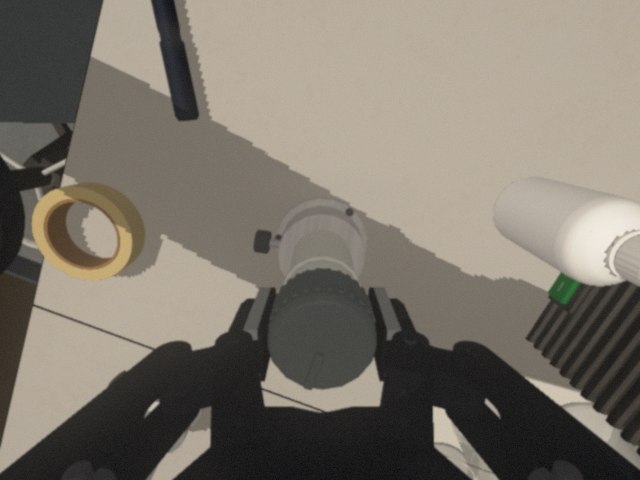

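The ridge, about (320,355) to (312,385), keeps the same orientation in the gripper frame, so the cap turns with the fingers. Continuing, with a small centring correction.

{"method": "move_arm", "body": {
  "plan": [
    [[-0.5, -1, -0.25], [0, 0, -9], 0],
    [[-0.5, -1, -0.25], [0, 0, -9], 0],
    [[0, -1, -0.25], [0, 0, -9], 0],
    [[0, 0, -0.25], [0, 0, -9], 0],
    [[0, 0, -0.25], [0, 0, -9], 0],
    [[0, 0, -0.25], [0, 0, -9], 0],
    [[0, 0, 0], [0, 0, 0], 0],
    [[0, 0, 0], [0, 0, 0], 0]
  ]
}}

```text
clock: 10.68
eef_pos: [518.4, -21.8, 97.9]
tool_rot: [3.137, -0.009, 1.067]
force: [4.1, 11.0, 11.2]
width: 42.2
gripper_force: 60.6
```

```bash
python3 r.py
```

```text
10.675 [-0.01  0.64  0.    2.01 -0.01  0.48 -0.5 ] [518.4 -21.8  97.9] [ 3.137 -0.009  1.067] [ 4.1 11.  11.2] [ 2.24 -0.7  -0.09] 42.228336183567315
```

{"method": "move_arm", "body": {
  "plan": [
    [[0, 0, -0.2], [0, 0, -6], 0],
    [[0, 0, -0.2], [0, 0, -6], 0],
    [[0, 0, 0], [0, 0, 0], 0]
  ]
}}

```text
clock: 11.05
eef_pos: [518.9, -22.1, 97.6]
tool_rot: [3.138, -0.01, 0.857]
force: [4.8, 10.8, 11.5]
width: 42.9
gripper_force: 60.6
```

```bash
python3 r.py
```

```text
11.05 [-0.05  0.64  0.06  2.01 -0.09  0.48 -0.64] [518.9 -22.1  97.6] [ 3.138 -0.01   0.857] [ 4.8 10.8 11.5] [ 2.13 -0.82 -0.04] 42.90983060541044
```

{"method": "move_arm", "body": {
  "plan": [
    [[1.5, 2.5, 0], [0, 0, 0], 0],
    [[1.5, 2.5, 0], [0, 0, 0], 0],
    [[0, 0, -0.1], [0, 0, -5], 0],
    [[0, 0, 0], [0, 0, 0], 0]
  ]
}}

```text
clock: 11.55
eef_pos: [519.1, -22.0, 97.3]
tool_rot: [3.139, -0.003, 0.766]
force: [0.0, -0.3, 14.0]
width: 42.8
gripper_force: 61.0
```

```bash
python3 r.py
```

```text
11.55 [-0.07  0.65  0.09  2.   -0.11  0.49 -0.7 ] [519.1 -22.   97.3] [ 3.139e+00 -3.000e-03  7.660e-01] [ 0.  -0.3 14. ] [ 0.05  0.12 -0.04] 42.80155327081101
```

{"method": "move_arm", "body": {
  "plan": [
    [[0, 0, -0.1], [0, 0, -5], 0],
    [[0, 0, 0], [0, 0, 0], 0]
  ]
}}

```text
clock: 11.8
eef_pos: [519.2, -22.1, 97.2]
tool_rot: [3.139, -0.004, 0.679]
force: [0.0, 0.9, 14.8]
width: 42.6
gripper_force: 61.0
```

```bash
python3 r.py
```

```text
11.8 [-0.09  0.65  0.11  2.   -0.14  0.49 -0.76] [519.2 -22.1  97.2] [ 3.139 -0.004  0.679] [ 0.   0.9 14.8] [-0.07  0.04 -0.09] 42.607500126357046
```

{"method": "move_arm", "body": {
  "plan": [
    [[0, 0, -0.1], [0, 0, -4], 0],
    [[0, 0, 0], [0, 0, 0], 0]
  ]
}}

```text
clock: 12.05
eef_pos: [519.3, -22.3, 97.1]
tool_rot: [3.139, -0.004, 0.609]
force: [0.1, 0.4, 12.6]
width: 42.4
gripper_force: 61.0
```

```bash
python3 r.py
```

```text
12.05 [-0.1   0.65  0.13  2.   -0.17  0.49 -0.81] [519.3 -22.3  97.1] [ 3.139 -0.004  0.609] [ 0.1  0.4 12.6] [-0.    0.01  0.  ] 42.41500497569733
```

{"method": "move_arm", "body": {
  "plan": [
    [[0, 0, -0.1], [0, 0, -4], 0],
    [[0, 0, 0], [0, 0, 0], 0]
  ]
}}

```text
clock: 12.3
eef_pos: [519.4, -22.4, 97.0]
tool_rot: [3.139, -0.004, 0.542]
force: [0.3, -0.4, 13.2]
width: 42.7
gripper_force: 61.0
```

```bash
python3 r.py
```

```text
12.3 [-0.11  0.65  0.15  2.   -0.19  0.49 -0.85] [519.4 -22.4  97. ] [ 3.139 -0.004  0.542] [ 0.3 -0.4 13.2] [-0.2   0.    0.67] 42.72371515339384
```

{"method": "move_arm", "body": {
  "plan": [
    [[0, 0, -0.1], [0, 0, -4], 0],
    [[0, 0, 0], [0, 0, 0], 0]
  ]
}}

```text
clock: 12.55
eef_pos: [519.4, -22.5, 97.0]
tool_rot: [3.138, -0.004, 0.477]
force: [-0.4, -1.2, 14.2]
width: 42.4
gripper_force: 61.0
```

```bash
python3 r.py
```

```text
12.55 [-0.12  0.65  0.17  2.01 -0.21  0.5  -0.9 ] [519.4 -22.5  97. ] [ 3.138 -0.004  0.477] [-0.4 -1.2 14.2] [-0.41  0.08  1.62] 42.35238273945934
```

{"method": "move_arm", "body": {
  "plan": [
    [[0, 0, -0.1], [0, 0, -4], 0],
    [[0, 0, 0], [0, 0, 0], 0]
  ]
}}

```text
clock: 12.8
eef_pos: [519.4, -22.7, 96.8]
tool_rot: [3.139, -0.004, 0.406]
force: [-0.1, -1.7, 14.1]
width: 42.8
gripper_force: 61.3
```

```bash
python3 r.py
```

```text
12.8 [-0.14  0.65  0.19  2.01 -0.24  0.5  -0.94] [519.4 -22.7  96.8] [ 3.139 -0.004  0.406] [-0.1 -1.7 14.1] [-0.41  0.02  1.53] 42.75756622648476
```

The stop is reached: torque rose to about 1.6 N m, then the fingers slipped slightly. Unwinding next, then backing off.

{"method": "move_arm", "body": {
  "plan": [
    [[0, 0, 0], [0, 0, 3], 0],
    [[0, 0, 0], [0, 0, 0], 0]
  ]
}}

```text
clock: 13.05
eef_pos: [519.3, -22.6, 96.8]
tool_rot: [3.139, -0.004, 0.456]
force: [-0.1, -1.5, 13.8]
width: 43.0
gripper_force: 61.2
```

```bash
python3 r.py
```

```text
13.05 [-0.13  0.65  0.17  2.01 -0.22  0.5  -0.91] [519.3 -22.6  96.8] [ 3.139 -0.004  0.456] [-0.1 -1.5 13.8] [-0.32  0.02  0.8 ] 43.00078873442038
```

{"method": "move_arm", "body": {
  "plan": [
    [[0, 0, 0], [0, 0, 3], 0],
    [[0, 0, 0], [0, 0, 0], 0]
  ]
}}

```text
clock: 13.3
eef_pos: [519.3, -22.5, 96.9]
tool_rot: [3.14, -0.004, 0.505]
force: [0.2, -0.3, 14.4]
width: 42.6
gripper_force: 61.3
```

```bash
python3 r.py
```

```text
13.3 [-0.12  0.65  0.16  2.01 -0.2   0.49 -0.88] [519.3 -22.5  96.9] [ 3.14  -0.004  0.505] [ 0.2 -0.3 14.4] [-0.2  -0.01  0.13] 42.551528427088996
```

{"method": "move_arm", "body": {
  "plan": [
    [[0, 0, 0.05], [0, 0, 2], 0],
    [[0, 0, 0], [0, 0, 0], 0]
  ]
}}

```text
clock: 13.55
eef_pos: [519.2, -22.4, 96.9]
tool_rot: [3.14, -0.004, 0.539]
force: [-0.2, -0.5, 14.4]
width: 42.5
gripper_force: 61.3
```

```bash
python3 r.py
```

```text
13.55 [-0.11  0.65  0.15  2.01 -0.19  0.49 -0.85] [519.2 -22.4  96.9] [ 3.14  -0.004  0.539] [-0.2 -0.5 14.4] [-0.09  0.08 -0.07] 42.45459361325057
```

{"method": "move_arm", "body": {
  "plan": [
    [[-0.3, 0.1, 0.25], [0, 0, 9], 0],
    [[-0.3, 0.1, 0.25], [0, 0, 9], 0],
    [[-0.3, 0.1, 0.25], [0, 0, 9], 0],
    [[-0.3, 0.1, 0.25], [0, 0, 9], 0],
    [[-0.3, 0.1, 0.25], [0, 0, 9], 0],
    [[-0.3, 0.1, 0.25], [0, 0, 9], 0],
    [[-0.3, 0.1, 0.25], [0, 0, 9], 0],
    [[-0.3, 0.1, 0.25], [0, 0, 9], 0],
    [[-0.3, 0.1, 0.25], [0, 0, 9], 0],
    [[0, 0, 0.2], [0, 0, 8], 0]
  ]
}}

```text
clock: 14.8
eef_pos: [516.4, -21.7, 99.4]
tool_rot: [3.138, 0.002, 2.097]
force: [-1.0, -1.6, 14.4]
width: 42.9
gripper_force: 61.1
```

{"method": "move_arm", "body": {
  "plan": [
    [[0, 0, 0], [0, 0, 0], 0],
    [[0, 0, 0], [0, 0, 0], 0]
  ]
}}

```text
clock: 15.05
eef_pos: [516.4, -21.7, 99.4]
tool_rot: [3.138, 0.002, 2.093]
force: [0.0, -1.9, 14.2]
width: 42.5
gripper_force: 61.3
```

```bash
python3 r.py; python3 - <<'E'
from h import *
im=cams.get_image("wrist");cv2.imwrite("pics/w5.png",im)
E
```

```text
15.05 [ 0.17  0.65 -0.27  2.    0.33  0.53  0.19] [516.4 -21.7  99.4] [3.138e+00 2.000e-03 2.093e+00] [ 0.  -1.9 14.2] [-0.3   0.1   0.02] 42.49219347105766
```

View pics/w5.png

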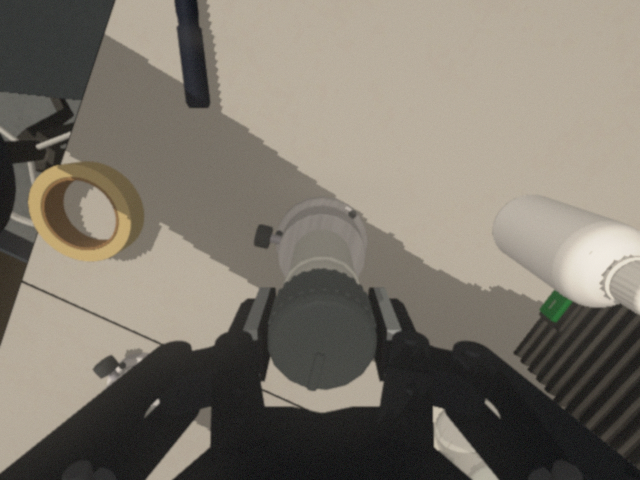

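The ridge runs from about (322,355) to (312,388), and the clamp screw is at (263,236). I'll check that angle against the quarter turn before handing in.

```bash
python3 - <<'E'
from h import *
s=status.read_state()
a=ray("wrist",322.5,355,134,s);b=ray("wrist",312,388,134,s);k=ray("wrist",263,236,21,s)
c=np.array([517.0,-24,0])
an=lambda d:np.degrees(np.arctan2(d[1],d[0]))
print(an(b-a),an(k-c),(an(b-a)-an(k-c))%360,k,s["clock"])
E
```

```text
-75.03806624276234 -163.3596420430562 88.32157580029386 [477.09465521 -35.92691293  21.        ] 15.1
```

The ridge reads 88° back from the bottomed-out direction, which agrees with the quarter turn measured from the torque. Handing in.

```bash
python3 -c "
from h import *
print(ctrl.finish_job())"
```

```text
the job is handed in; nothing more can be done
None
```

I pressed the open vessel's plug fully in, screwed its cap down to the stop and backed it off a quarter turn (about 88–90° measured), and handed the job in at about 15 s with the cap still gripped.

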